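# Set out the glass colours in the four-bay tray by height

### The arm

A 6-joint arm with a two-finger parallel gripper is mounted at the origin on the work surface; the furniture and walls round the work are solid. World frame = base frame: x ahead of the robot, y to its left, z up, the work surface at z = 0. Lengths are in m, angles in degrees, forces in N, time in s.
With the tool pointing down it reaches from about 0.375 to 0.9 m from the base axis. Payload 3.1 kg.
Tool frame: the origin (TCP) lies between the finger pads; the fingertips stand 22 mm ahead of it and the grasp point (between the pads) lies 3 mm ahead of it (bot.tip_extent is the distance from the TCP to the fingertips, in m); y points along the fingers, z is the direction in which the jaws open and shut, and the axes are right-handed (so a half turn about y gives the same grasp; the last joint's range is limited). The gripper opens to 87 mm and grips with 3 to 60 N. Pads are 19 mm wide; open, the fingers measure 117 mm over their backs; the gripper's body (75 mm by 190 mm) begins 51 mm behind the grasp point.
Start: joints at [60.304, 30.224, 82.088, -0, 67.689, -10.227], TCP at [0.208, 0.589, 0.245] pointing down, gripper open.
Joint ranges: [-176.69, 176.69], [-43.24, 126.21], [12.49, 139.97], [-82, 262], [0, 151.66], [-163.58, 163.58]. Speed limits (degrees/s): [159.86, 159.86, 180, 180, 180, 180].

### API

Orientations are given as a 3x3 rotation matrix whose columns are the frame's x, y, z axes.
In Python, from rig import bot, eyes, models gives the robot as it stands. The module is installed in compiled form; this text tells all that it offers.
- The arm moves only by the tool arm_command, never from a script. Its arguments are lists of equal length, an entry for each row: "translation": the shift along the tool's x, y, z each as a share of 0.08 m, from -1 to 1, a list of three; "rotation": the turn, a rotation vector about the tool's x, y, z each as a share of 60 degrees, from -1 to 1, a list of three; "grip": the closure, from -1 (fully open) to 1 (shut), so that 0 is half open. In form: {"translation": [[x, y, z], ...], "rotation": [[rx, ry, rz], ...], "grip": [grip, ...]}. A call has 1 to 5 rows; each row is the pose to reach, as a shift and turn from the pose commanded when the call began, along the tool's axes at that moment; what a row does not reach only later rows make up. A row lasts 1/10 s, in which the tool goes at most 50 mm and 8.59 degrees, less where a joint would pass 70% of its speed; a pose out of reach is approached as far as the arm can. A call with a number of a shift or a turn outside -1 to 1 is refused whole. A call with a gripper value outside its range is refused whole. The fingers move at their own pace and stop on an object; the grip force is fixed at half the most. Time passes only in rows, so rows that repeat a pose let the fingers close. It gives the time, the measured TCP pose, the force and the opening at its end, in the units of the state.
- bot.read_state(): the state, without advancing time (a new reading comes with each control period).
- eyes.capture(name): name is "side" or "top"; returns a dict with "image" (420x560x3 uint8, blue, green, red), "mtx" (3x3 intrinsics, pixels), "rvec" (rotation vector, rad) and "tvec" (3), from world to camera coordinates, as OpenCV has them. Camera axes: x right, y down, z forward; pixel columns grow to the right and rows downward; lengths in m; the calibration is good to about 2 mm. A picture is of the moment at which its call begins. There is no depth.
- bot.hand_in(): hands the job in, once; it reports no verdict.
Trained networks look in the newest picture that a camera, given by its name, has taken for a name from the list of things; names that differ only in an ending like _2 or _b are one class to them, and where a whole thing is asked for, a point or a joint stands for the part that bears it (a point fixed in the world has none). Each returns a list of dicts, best first, with "conf" (0 to 1); they miss things now and then, are a little off and sometimes report something else, mostly with a low value. They report only what shows in the picture. A call takes as long as a camera call. They do not tell look-alikes from the thing itself.
- models.recognise(camera, thing): "extent" ([left, top, right, bottom] as shares, 0 to 1, of the picture: columns of its width, rows of its height, round what is visible of it).
- models.spot_point(camera, thing): "point" ([column, row] as shares, 0 to 1, of the picture: columns of its width, rows of its height: a listed point, or the origin of a listed thing).
The state is a dict: "time_s": time; "joint_positions": joint angles; "qvel": joint speeds; "tau": joint torques, N m; "position": TCP position; "tcp_rot": TCP orientation; "force": force on the tool from outside, world axes, zero at the start; "moment": the same for the moment, N m; "opening": opening from 0.0 (shut) to 1.0 (fully open).
Only numpy, scipy, OpenCV 4.12 (cv2) and the standard library are available. Lean on these libraries where they do the work, as an engineer would, in place of code of your own. Each camera call takes 0.05 s, during which the arm holds its last target. There are 200 camera calls.

### The job

Put the three screw-cap jars and the little open tin of blue granules from the bench into the tray, one to a bay, in order of height: the tallest jar in the bay next to the steel handle, and so on down to the open tin at the far end. Keep them upright all the way, and leave the two tins with lids where they are.

Things in the scene. Friction and masses are not known exactly. Their poses are not given: they have to be found in the camera images.
- tray: low wooden tray fixed to the bench, 74 x 284 mm, a row of four bays along its y. Origin: centre of its underside, z up. Bay centres at x = 0, y = -105, -35, 35, 105 mm; each 66 x 66 mm inside, floor 4 mm above the bench; walls and dividers 4 mm thick, tops 12 mm above the bench. Close the fingers along its x, clear of neighbour bays. A wall stands about 110 mm from its origin (+x).
- handle_end: end block with a steel bow handle, fixed against one end of the tray (which end varies; the other has a plain block): 74 x 24 x 16 mm, the bow 52 mm wide, 46 mm high. Origin: centre of its underside, 155 mm from the tray's origin along the tray's y or -y. The next bay's centre is 50 mm from it, the others 120, 190 and 260 mm.
- tall_jar: tallest screw-cap jar: 50 mm across, 80 mm high, cream contents, grey cap; about 0.15 kg; origin at the centre of its underside, z up; turned about z at random, but round, so any grasp yaw will do.
- middle_jar: middle screw-cap jar: 46 mm across, 71 mm high, pink contents, black cap; about 0.11 kg; origin at the centre of its underside, z up; turned about z at random, but round, so any grasp yaw will do.
- short_jar: shortest screw-cap jar: 42 mm across, 63 mm high, green contents, white cap; about 0.13 kg; origin at the centre of its underside, z up; turned about z at random, but round, so any grasp yaw will do.
- open_tin: low round grey tin without a lid, blue glass granules showing (they are fixed in it): 48 mm across, 28 mm high, about 0.07 kg; stiff enough to grip across the outside; origin at the centre of its underside, z up; turned about z at random, but round, so any grasp yaw will do.
- lidded_tin_a: round grey tin with its lid on, 50 mm across, 24 mm high; stays where it is; loose. Origin at the centre of its underside.
- lidded_tin_b: a second round grey tin with its lid on, 50 mm across, 24 mm high; stays where it is; loose. Origin at the centre of its underside.
Mind the look-alikes: they are no part of the job. Leave any purple or turquoise look-alike of the middle_jar alone.

How it is judged (in metres and radians):
At the end, for the whole second after the job is handed in: From the handle, the bays hold the tall, middle and short jar and the open tin, each on its bay's floor (3 mm), within 15 mm of the bay's centre along and across, upright within 0.1 rad, at rest, let go. Lidded tins moved under 30 mm; nothing tipped over 0.7 rad (x of tall_jar in the frame of tray between -0.015 and 0.015 m and horizontal distance between tall_jar and handle_end between 0.035 and 0.065 m and z of tall_jar in the frame of tray between 0.001 and 0.007 m and angle between each of tall_jar, middle_jar, short_jar, open_tin's own z axis and vertical below 0.1 rad and linear speed of each of tall_jar, middle_jar, short_jar, open_tin below 0.02 m/s and contact force between each of tall_jar, middle_jar, short_jar, open_tin and the fingers below 0.05 N and x of middle_jar in the frame of tray between -0.015 and 0.015 m and horizontal distance between middle_jar and handle_end between 0.105 and 0.135 m and z of middle_jar in the frame of tray between 0.001 and 0.007 m and x of short_jar in the frame of tray between -0.015 and 0.015 m and horizontal distance between short_jar and handle_end between 0.175 and 0.205 m and z of short_jar in the frame of tray between 0.001 and 0.007 m and x of open_tin in the frame of tray between -0.015 and 0.015 m and horizontal distance between open_tin and handle_end between 0.245 and 0.275 m and z of open_tin in the frame of tray between 0.001 and 0.007 m); the robot touches nothing.
It fails at once if a lidded tin moved more than 30 mm (distance of any of lidded_tin_a, lidded_tin_b from where it was at the start of the episode above 0.03 m).
It fails at once if a jar or the open tin tipped more than 40 degrees (angle between any of tall_jar, middle_jar, short_jar, open_tin's own z axis and vertical above 0.7 rad).
It also fails if it takes over 102 s, if anything falls off the work surface, if the arm or the gripper's body presses on something with over 40 N, if the wrist force passes 120 N, or if a joint passes its speed limit or range.

## Working session

There is one attempt and no reset: what is moved stays moved. The work goes in short steps, Python scripts to look and compute and a tool call to move; the robot and the scene stay as the last step left them, time stands still between calls to the robot, and variables do not carry over. Pictures are saved under pics/ and viewed, about 12 in all and at most 16, crops included, and the job is handed in when it is done.

Besides the shell and the picture viewer there is one more tool, called after ">>>" as name(argument=value, ...) on one line, values as JSON. arm_command: Moves the arm, as the interface text tells. Shift numbers are shares of 0.08 m and turn numbers shares of 60 degrees, none past 1 either way. Its arguments: {"type":"object","properties":{"translation":{"type":"array"},"rotation":{"type":"array"},"grip":{"type":"array"}},"required":["translation","rotation","grip"]}

```bash
mkdir -p pics; cat > h.py <<'E'
import numpy as np, cv2
from rig import bot, eyes, models
def px2w(c,u,v,z):
    R=cv2.Rodrigues(np.array(c["rvec"],float))[0];t=np.array(c["tvec"],float).ravel()
    d=R.T@np.linalg.inv(np.array(c["mtx"]))@np.array([u,v,1.]);o=-R.T@t
    return o+d*(z-o[2])/d[2]
def w2px(c,p):
    return cv2.projectPoints(np.array(p,float).reshape(-1,3),np.array(c["rvec"],float),np.array(c["tvec"],float),np.array(c["mtx"],float),None)[0].reshape(-1,2)
def cap(n,save=None):
    c=eyes.capture(n)
    if save: cv2.imwrite("pics/"+save,c["image"])
    return c
E
python3 - <<'E'
from h import *
for n in("top","side"):
    c=cap(n,n+"0.png")
    R=cv2.Rodrigues(np.array(c["rvec"],float))[0];print(n,"cam",(-R.T@np.array(c["tvec"]).ravel()).round(3))
    for t in("tray","handle_end","tall_jar","middle_jar","short_jar","open_tin","lidded_tin_a"):
        for r in models.spot_point(n,t)[:5]:
            u,v=r["point"][0]*560,r["point"][1]*420
            print(n,t,round(r["conf"],2),round(u),round(v),px2w(c,u,v,0)[:2].round(3))
s=bot.read_state();print(s["position"],s["tcp_rot"],s["time_s"],s["opening"])
E
```

```text
top cam [ 0.318 -0.036  1.427]
top tray 0.85 337 184 [ 0.528 -0.148]
top handle_end 0.54 282 213 [0.454 0.   ]
top tall_jar 0.54 239 231 [0.41  0.117]
top tall_jar 0.48 333 185 [ 0.528 -0.138]
top middle_jar 0.8 164 218 [0.449 0.319]
top middle_jar 0.77 324 226 [ 0.418 -0.111]
top middle_jar 0.59 418 263 [ 0.313 -0.355]
top middle_jar 0.56 411 214 [ 0.442 -0.342]
top middle_jar 0.55 211 201 [0.491 0.19 ]
top short_jar 0.56 207 241 [0.383 0.204]
top open_tin 0.54 178 264 [0.324 0.281]
top lidded_tin_a 0.71 370 249 [ 0.354 -0.232]
top lidded_tin_a 0.49 276 233 [0.403 0.017]
side cam [-0.313 -0.544  0.564]
side tray 0.65 329 222 [ 0.538 -0.134]
side handle_end 0.46 278 218 [ 0.478 -0.004]
side tall_jar 0.61 232 214 [0.421 0.118]
side middle_jar 0.85 195 191 [0.468 0.312]
side middle_jar 0.75 376 298 [ 0.318 -0.359]
side middle_jar 0.61 300 237 [ 0.426 -0.107]
side middle_jar 0.58 388 264 [ 0.443 -0.339]
side middle_jar 0.48 229 196 [0.503 0.2  ]
side short_jar 0.61 199 211 [0.382 0.213]
side lidded_tin_a 0.81 261 227 [0.409 0.008]
[0.20825348 0.58926043 0.2445985 ] [[ 9.42842520e-01  5.04532001e-05  3.33238624e-01]
 [-3.33238626e-01  5.26383231e-05  9.42842519e-01]
 [ 3.00282999e-05 -9.99999997e-01  6.64426043e-05]] 0.8 0.998742443279204
```

```bash
python3 - <<'E'
import cv2
a=cv2.imread("pics/top0.png");cv2.imwrite("pics/topc.png",cv2.resize(a[140:300,130:460],(792,384),interpolation=2))
a=cv2.imread("pics/side0.png");cv2.imwrite("pics/sidec.png",cv2.resize(a[140:350,150:430],(800,600),interpolation=2))
E
```

```text
(no output)
```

View pics/topc.png

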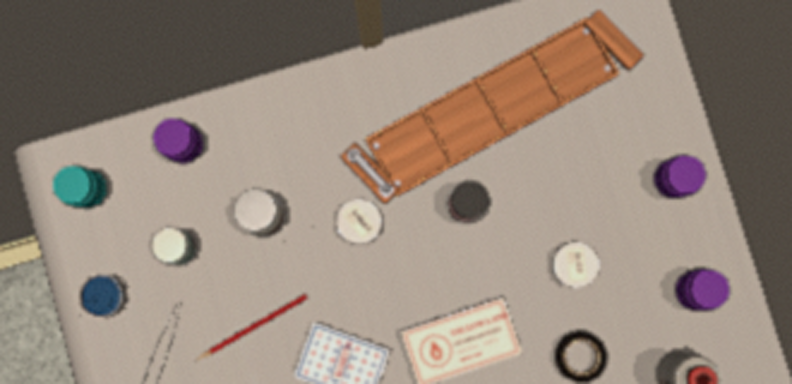

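View pics/sidec.png

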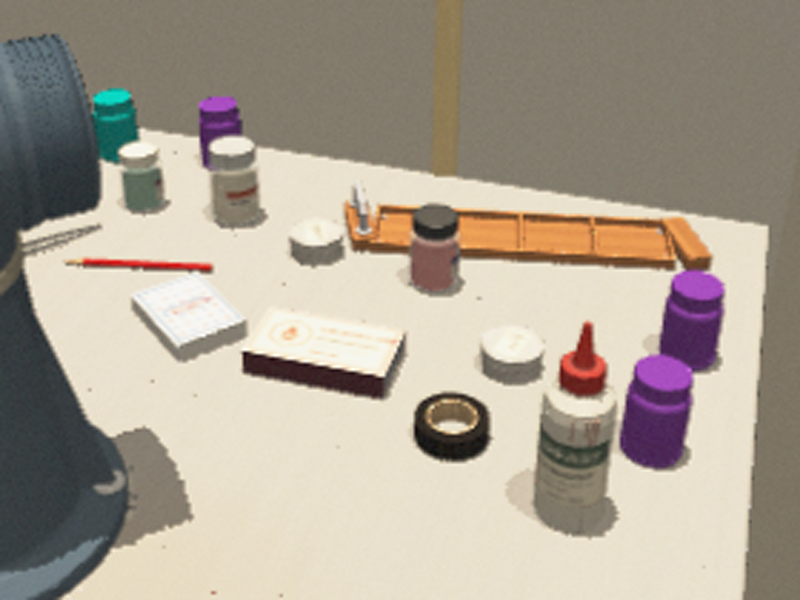

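In the pictures (full-frame pixels of the top view) the caps that could be confused are:
- **Possible middle_jar:** black cap over pink at (324,223), which is the one I want. The look-alikes are purple at (204,198), (413,213) and (423,260), and turquoise at (162,217).
- **tall_jar:** grey cap at (238,228). The glue bottle at (418,297) is not it.
- **short_jar:** white cap at (202,242).
- **open_tin:** blue at (173,263). The tins with plain lids at (280,232) and (370,250) stay.
- **Tray:** the handle is at its left end, (284,212).

Next I'll refine these positions.

```bash
python3 - <<'E'
from h import *
c=cap("top");a=c["image"]
hsv=cv2.cvtColor(a,cv2.COLOR_BGR2HSV)
m=((hsv[...,0]<16)&(hsv[...,1]>120)&(hsv[...,2]>90)).astype(np.uint8)
m[:, :270]=0;m[:,405:]=0;m[:140]=0;m[226:]=0
m=cv2.morphologyEx(m,cv2.MORPH_CLOSE,np.ones((3,3)))
n,lab,st,cen=cv2.connectedComponentsWithStats(m)
S=4;big=cv2.resize(a,None,fx=S,fy=S,interpolation=cv2.INTER_CUBIC);
for i in range(1,n):
    if st[i,4]<60: continue
    ys,xs=np.nonzero(lab==i);r=cv2.minAreaRect(np.c_[xs,ys].astype(np.float32))
    w=np.array([px2w(c,u,v,.010)[:2] for u,v in cv2.boxPoints(r)])
    print("brown",st[i],r,"\n",w.round(3),w.mean(0).round(4),"edges",np.linalg.norm(w-np.roll(w,-1,0),axis=1).round(3))
g=cv2.cvtColor(big,cv2.COLOR_BGR2GRAY)
def off(u): return int(u*S)
for nm,u,v,z,d in(("tall",238,228,.08,.044),("mid",325,223,.071,.042),("short",202,242,.063,.038),("tin",172,263,.028,.048)):
    ppm=np.linalg.norm(w2px(c,[[.4,.1,z]])-w2px(c,[[.4,.2,z]]))/.1*S
    R=ppm*d/2;x0,y0=off(u)-60,off(v)-60
    h=cv2.HoughCircles(g[y0:y0+120,x0:x0+120],cv2.HOUGH_GRADIENT,1,30,param1=80,param2=8,minRadius=int(R*.8),maxRadius=int(R*1.25))
    print(nm,"R",R.round(1))
    for q in (h[0][:2] if h is not None else []):
        U,V=(q[0]+x0+.5)/S-.5,(q[1]+y0+.5)/S-.5
        print("  ",round(float(U),1),round(float(V),1),q[2],px2w(c,U,V,z)[:2].round(4))
        cv2.circle(big,(int(q[0]+x0),int(q[1]+y0)),int(q[2]),(0,255,0),1);break
A=big[180*S:275*S,155*S:340*S];cv2.imwrite("pics/close.png",A)
E
```

```text
brown [ 281  145  116   76 3064] ((338.0229187011719, 182.12701416015625), (26.978187561035156, 121.05492401123047), 61.3428840637207) 
 [[ 0.49   0.009]
 [ 0.64  -0.279]
 [ 0.575 -0.311]
 [ 0.426 -0.024]] [ 0.5327 -0.1513] edges [0.325 0.073 0.323 0.072]
tall R 34.8
   235.8 227.0 33.1 [0.4142 0.1161]
mid R 33.0
   324.5 223.5 37.1 [ 0.4182 -0.1082]
short R 29.7
   200.0 242.0 27.4 [0.3793 0.2099]
tin R 36.6
   171.8 263.0 35.4 [0.3279 0.2905]
```

View pics/close.png

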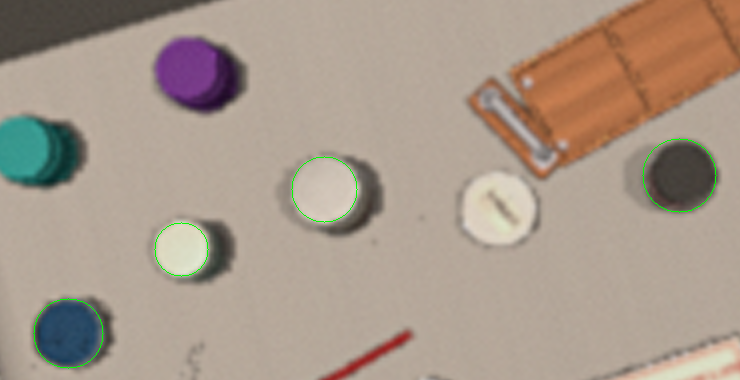

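The close crop confirms my choice: grey cap (324,188), white cap (181,249), blue tin (68,333) and black cap (680,175), with a circle fitted well on each. The end block looks slightly turned against the tray, so I'll take one close look at the tray for its axis.

```bash
python3 - <<'E'
from h import *
c=cap("top");a=c["image"]
S=6;b=cv2.resize(a[138:232,272:404],None,fx=S,fy=S,interpolation=cv2.INTER_CUBIC)
t=np.array([.5327,-.1513]);yy=np.array([.150,-.288]);yy/=np.linalg.norm(yy);xx=np.array([-yy[1],yy[0]]);print(yy,xx)
for k in(-142,-70,0,70,142):
    p=[np.r_[t+yy*k/1e3+xx*s*.037,.012] for s in(-1,1)]
    q=((w2px(c,p)-[272,138]+.5)*S).astype(int)
    cv2.line(b,tuple(map(int,q[0])),tuple(map(int,q[1])),(255,255,0),1)
cv2.imwrite("pics/tray.png",b)
E
```

```text
[ 0.46193442 -0.88691408] [0.88691408 0.46193442]
```

View pics/tray.png

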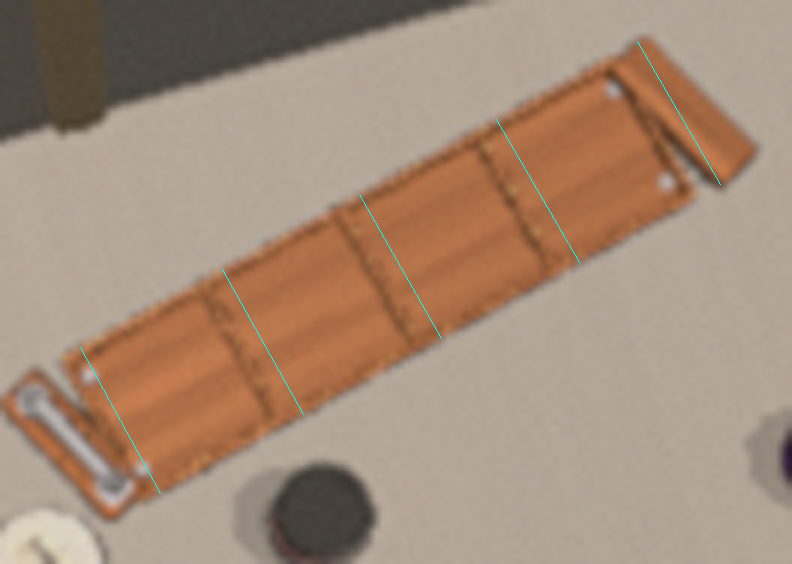

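```bash
python3 - <<'E'
from h import *
c=cap("top","t2.png");a=c["image"]
P=lambda x,y,z:px2w(c,272+(x+.5)/6-.5,138+(y+.5)/6-.5,z)[:2]
cor=[P(65,358,.012),P(150,500,.012),P(612,62,.012),P(692,195,.012)]
L=(cor[0]+cor[1])/2;R=(cor[2]+cor[3])/2;t=(L+R)/2
yy=(R-L)/np.linalg.norm(R-L);xx=np.array([-yy[1],yy[0]])
print("len",np.linalg.norm(R-L),"w",np.linalg.norm(cor[0]-cor[1]),np.linalg.norm(cor[2]-cor[3]))
D=[(P(208,295,.012)+P(270,412,.012))/2,(P(340,212,.012)+P(412,340,.012))/2,(P(480,148,.012)+P(548,265,.012))/2]
for d in D: print("div",((d-t)@yy).round(4),((d-t)@xx).round(4))
h=P(68,445,.03);print("t",t,"yaw xx",np.degrees(np.arctan2(xx[1],xx[0])),"handle",h,np.linalg.norm(h-t),(h-t)@yy,(h-t)@xx)
for k in(-105,-35,35,105): print("bay",k,(t+yy*k/1e3).round(4))
# table edge
g=cv2.cvtColor(a,cv2.COLOR_BGR2GRAY);pts=[]
for u in list(range(150,272,10))+list(range(295,350,6)):
    col=g[120:215,u].astype(int);d=col[3:]-col[:-3];v=120+int(d.argmax())+1.5
    pts.append(px2w(c,u,v,0)[:2])
pts=np.array(pts);ln=cv2.fitLine(pts.astype(np.float32),cv2.DIST_HUBER,0,.01,.01).ravel();print(ln)
n=np.array([-ln[1],ln[0]]);n*=np.sign(n[0])
for k in(-105,-35,0,35,105):
    b=t+yy*k/1e3;print(k,"edge perp",((ln[2:]-b)@n).round(3),"along xx",((ln[2:]-b)@n/(n@xx)).round(3))
print("wall normal yaw",np.degrees(np.arctan2(n[1],n[0])))
E
```

```text
len 0.276928402076975 w 0.07352610814408064 0.06933999229323198
div -0.0712 0.0011
div -0.0013 0.0019
div 0.0676 -0.0007
t [ 0.52742581 -0.14244407] yaw xx 27.598543927060998 handle [ 0.45476306 -0.00257684] 0.1576157211807616 -0.15761520868297998 0.00040193923949468914
bay -105 [ 0.4788 -0.0494]
bay -35 [ 0.5112 -0.1114]
bay 35 [ 0.5436 -0.1735]
bay 105 [ 0.5761 -0.2355]
[ 0.2607719  -0.96540046  0.5975337   0.0203303 ]
-105 edge perp 0.133 along xx 0.136
-35 edge perp 0.118 along xx 0.121
0 edge perp 0.11 along xx 0.113
35 edge perp 0.103 along xx 0.105
105 edge perp 0.087 along xx 0.09
wall normal yaw 15.115867
```

Measurements so far:
- The tray's x axis has yaw 27.6°. The bays, counted from the handle, are at (.479,-.049), (.511,-.111), (.544,-.174) and (.576,-.236).
- The wall is turned about 12° from the tray and only 87 to 103 mm from the two far bays. There I'll use jaw yaw 85°, so the 190 mm gripper body clears the wall, with the fingertips above the tray walls.

The order will be short jar, tin, middle jar, tall jar.

>>> arm_command(translation=[[0.45, 0, -0.47], [0.9, 0, -0.94], [0.9, 0, -0.94]], rotation=[[0, 0, 0], [0, 0, 0], [0, 0, 0]], grip=[-1, -1, -1])

```text
time_s: 1.25
position: [0.2518, 0.4896, 0.2441]
tcp_rot: [[0.942, -0.002, 0.336], [-0.336, -0.005, 0.942], [0.0, -1.0, -0.005]]
force: [-0.3, 0.4, 0.5]
opening: 0.995
```

>>> arm_command(translation=[[0.45, 0, -0.47], [0.9, 0, -0.94], [0.9, 0, -0.94]], rotation=[[0, 0, 0], [0, 0, 0], [0, 0, 0]], grip=[-1, -1, -1])

```text
time_s: 1.55
position: [0.2951, 0.3959, 0.2446]
tcp_rot: [[0.941, -0.001, 0.337], [-0.337, -0.002, 0.941], [0.0, -1.0, -0.002]]
force: [-0.0, -0.5, -0.0]
opening: 0.999
```

>>> arm_command(translation=[[0.45, 0.2, -0.47], [0.9, 0.4, -0.94], [0.9, 0.4, -0.94]], rotation=[[0, 0, 0], [0, 0, 0], [0, 0, 0]], grip=[-1, -1, -1])

```text
time_s: 1.85
position: [0.3374, 0.3021, 0.2115]
tcp_rot: [[0.942, -0.002, 0.337], [-0.337, -0.002, 0.942], [-0.001, -1.0, -0.002]]
force: [-0.1, -0.2, -0.3]
opening: 1.003
```

>>> arm_command(translation=[[0.45, 0.2, -0.47], [0.89, 0.4, -0.93], [0.89, 0.4, -0.93], [0.89, 0.4, -0.93]], rotation=[[0, -0.12, 0], [0, -0.242, 0], [0, -0.242, 0], [0, -0.242, 0]], grip=[-1, -1, -1, -1])

```text
time_s: 2.25
position: [0.3804, 0.2103, 0.1802]
tcp_rot: [[0.996, -0.0, 0.09], [-0.09, 0.0, 0.996], [-0.0, -1.0, 0.0]]
force: [0.2, 0.0, -0.0]
opening: 1.001
```

```bash
python3 - <<'E'
from h import *
c=cap("side","s1.png");a=c["image"];t=cap("top")["image"]
b=np.hstack([cv2.resize(a[60:260,120:320],(400,400)),cv2.resize(t[180:300,120:240],(400,400))]);cv2.imwrite("pics/s1c.png",b)
E
```

```text
(no output)
```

View pics/s1c.png

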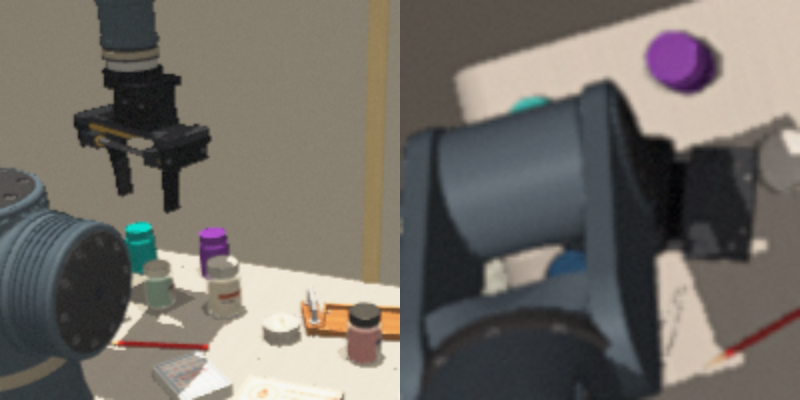

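The left view shows the wide gripper body high over the white-capped jar (158,285), and the right (top) view shows the arm hiding it. I'll go down and grip.

>>> arm_command(translation=[[0, 0.4, 0], [0, 0.8, 0], [0, 1, 0], [0, 1, 0]], rotation=[[0, 0, 0], [0, 0, 0], [0, 0, 0], [0, 0, 0]], grip=[-1, -1, -1, -1])

```text
time_s: 2.75
position: [0.3777, 0.212, 0.0993]
tcp_rot: [[0.996, -0.003, 0.085], [-0.085, -0.0, 0.996], [-0.003, -1.0, -0.001]]
force: [-0.1, -0.1, -0.5]
opening: 0.997
```

>>> arm_command(translation=[[0, 0.25, 0], [0, 0.5, 0], [0, 0.72, 0], [0, 0.72, 0], [0, 0.72, 0]], rotation=[[0, 0, 0], [0, 0, 0], [0, 0, 0], [0, 0, 0], [0, 0, 0]], grip=[-1, -1, -1, -1, -1])

```text
time_s: 3.25
position: [0.3794, 0.2116, 0.0437]
tcp_rot: [[0.996, 0.001, 0.085], [-0.085, 0.0, 0.996], [0.001, -1.0, 0.001]]
force: [1.1, 0.1, 0.9]
opening: 0.997
```

>>> arm_command(translation=[[0, 0, 0], [0, 0, 0], [0, 0, 0], [0, 0, 0], [0, 0, 0]], rotation=[[0, 0, 0], [0, 0, 0], [0, 0, 0], [0, 0, 0], [0, 0, 0]], grip=[1, 1, 1, 1, 1])

```text
time_s: 3.75
position: [0.3792, 0.2106, 0.0432]
tcp_rot: [[0.996, 0.0, 0.086], [-0.086, 0.0, 0.996], [0.0, -1.0, 0.0]]
force: [-0.0, 0.1, 0.2]
opening: 0.628
```

>>> arm_command(translation=[[0, 0, 0], [0, 0, 0], [0, 0, 0], [0, 0, 0], [0, 0, 0]], rotation=[[0, 0, 0], [0, 0, 0], [0, 0, 0], [0, 0, 0], [0, 0, 0]], grip=[1, 1, 1, 1, 1])

```text
time_s: 4.25
position: [0.379, 0.2106, 0.0429]
tcp_rot: [[0.996, -0.0, 0.086], [-0.086, -0.0, 0.996], [-0.0, -1.0, -0.0]]
force: [-0.7, -2.0, 0.9]
opening: 0.465
```

>>> arm_command(translation=[[0, -0.3, 0], [0, -0.6, 0], [0, -1, 0], [0, -1, 0]], rotation=[[0, 0, 0], [0, 0, 0], [0, 0, 0], [0, 0, 0]], grip=[1, 1, 1, 1])

```text
time_s: 4.65
position: [0.3809, 0.2113, 0.1256]
tcp_rot: [[0.996, 0.007, 0.086], [-0.086, 0.002, 0.996], [0.006, -1.0, 0.002]]
force: [0.0, -0.5, -1.0]
opening: 0.47
```

>>> arm_command(translation=[[0.16, -0.3, -0.3], [0.33, -0.5, -0.6], [0.49, -0.5, -0.92]], rotation=[[0, 0, 0], [0, 0, 0], [0, 0, 0]], grip=[1, 1, 1])

```text
time_s: 4.95
position: [0.413, 0.1335, 0.1639]
tcp_rot: [[0.996, 0.004, 0.085], [-0.085, 0.0, 0.996], [0.004, -1.0, 0.001]]
force: [-0.1, 1.1, -1.9]
opening: 0.469
```

>>> arm_command(translation=[[0.16, 0, -0.3], [0.33, 0, -0.6], [0.49, 0, -0.92]], rotation=[[0, 0, 0], [0, 0, 0], [0, 0, 0]], grip=[1, 1, 1])

```text
time_s: 5.25
position: [0.4443, 0.0563, 0.162]
tcp_rot: [[0.996, -0.001, 0.086], [-0.086, 0.0, 0.996], [-0.001, -1.0, 0.0]]
force: [0.2, -0.2, -0.9]
opening: 0.464
```

>>> arm_command(translation=[[0.16, 0, -0.3], [0.33, 0, -0.6], [0.49, 0, -0.92]], rotation=[[0, 0, 0], [0, 0, 0], [0, 0, 0]], grip=[1, 1, 1])

```text
time_s: 5.55
position: [0.4769, -0.0203, 0.1618]
tcp_rot: [[0.996, -0.002, 0.086], [-0.086, 0.001, 0.996], [-0.002, -1.0, 0.001]]
force: [0.7, -0.1, -1.2]
opening: 0.469
```

>>> arm_command(translation=[[0.16, 0, -0.3], [0.33, 0, -0.6], [0.49, 0, -0.92]], rotation=[[0, 0, 0], [0, 0, 0], [0, 0, 0]], grip=[1, 1, 1])

```text
time_s: 5.85
position: [0.5096, -0.0969, 0.1616]
tcp_rot: [[0.996, -0.002, 0.086], [-0.086, 0.001, 0.996], [-0.002, -1.0, 0.001]]
force: [0.0, 0.8, -1.1]
opening: 0.469
```

>>> arm_command(translation=[[0.16, 0, -0.3], [0.33, 0, -0.6], [0.49, 0, -0.92], [0.49, 0, -0.92], [0.49, 0, -0.92]], rotation=[[0, 0, 0], [0, 0, 0], [0, 0, 0], [0, 0, 0], [0, 0, 0]], grip=[1, 1, 1, 1, 1])

```text
time_s: 6.35
position: [0.5417, -0.1728, 0.1614]
tcp_rot: [[0.996, -0.002, 0.088], [-0.088, 0.002, 0.996], [-0.003, -1.0, 0.002]]
force: [-0.7, 0.9, -2.0]
opening: 0.465
```

```bash
python3 - <<'E'
from h import *
c=cap("side","s2.png");a=c["image"].copy()
s=bot.read_state();p=np.array(s["position"])
# expected jar axis: bottom at z = p.z-.0435
q=w2px(c,[[p[0],p[1],p[2]-.043],[p[0],p[1],p[2]+.02],[.5436,-.1735,.004]]);print(q)
S=5;x0,y0=250,110;b=cv2.resize(a[y0:y0+120,x0:x0+160],None,fx=S,fy=S,interpolation=2)
for u,v in q: cv2.drawMarker(b,(int((u-x0+.5)*S),int((v-y0+.5)*S)),(255,0,255),0,16,1)
cv2.imwrite("pics/s2c.png",b)
E
```

```text
[[345.6419715  186.25101573]
 [347.5865217  163.69081886]
 [343.25122725 223.7949064 ]]
```

View pics/s2c.png

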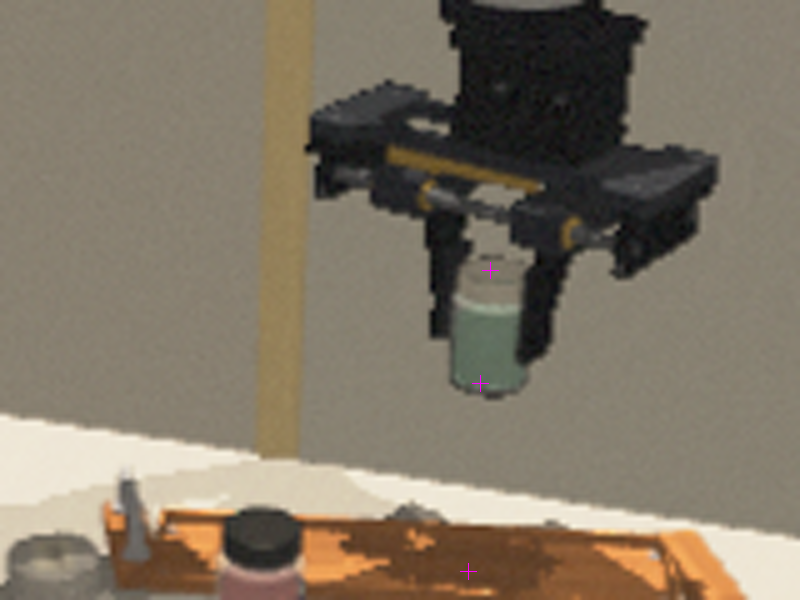

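The jar is gripped upright. Its base is at about (489,387) and I expected (480,384), so it sits 3 to 4 mm off along tool x, well inside the bay's margin. I'll lower it into bay 3.

>>> arm_command(translation=[[-0.03, 0.35, 0], [-0.03, 0.7, 0], [-0.03, 1, 0], [-0.03, 1, 0]], rotation=[[0, 0, 0], [0, 0, 0], [0, 0, 0], [0, 0, 0]], grip=[1, 1, 1, 1])

```text
time_s: 6.8
position: [0.537, -0.1699, 0.0797]
tcp_rot: [[0.996, -0.008, 0.085], [-0.085, 0.005, 0.996], [-0.008, -1.0, 0.004]]
force: [0.0, -0.5, -1.8]
opening: 0.468
```

>>> arm_command(translation=[[0, 0.13, 0], [0, 0.26, 0], [0, 0.36, 0], [0, 0.41, 0], [0, 0.41, 0]], rotation=[[0, 0, 0], [0, 0, 0], [0, 0, 0], [0, 0, 0], [0, 0, 0]], grip=[1, 1, 1, 1, 1])

```text
time_s: 7.3
position: [0.54, -0.1725, 0.0498]
tcp_rot: [[0.996, -0.001, 0.086], [-0.086, 0.0, 0.996], [-0.001, -1.0, 0.0]]
force: [0.5, -1.4, -0.9]
opening: 0.464
```

>>> arm_command(translation=[[0, 0.03, 0], [0, 0.03, 0], [0, 0.03, 0], [0, 0.03, 0], [0, 0.03, 0]], rotation=[[0, 0, 0], [0, 0, 0], [0, 0, 0], [0, 0, 0], [0, 0, 0]], grip=[1, 1, -0.45, -0.45, -0.45])

```text
time_s: 7.8
position: [0.5404, -0.1728, 0.0481]
tcp_rot: [[0.996, 0.001, 0.086], [-0.086, -0.0, 0.996], [0.001, -1.0, -0.0]]
force: [-0.3, -1.2, -0.9]
opening: 0.656
```

>>> arm_command(translation=[[0, 0, 0], [0, 0, 0], [0, -0.3, 0], [0, -0.7, 0], [0, -1, 0]], rotation=[[0, 0, 0], [0, 0, 0], [0, 0, 0], [0, 0, 0], [0, 0, 0]], grip=[-0.45, -0.45, -0.45, -0.45, -0.45])

```text
time_s: 8.3
position: [0.5404, -0.1728, 0.129]
tcp_rot: [[0.996, 0.001, 0.086], [-0.086, -0.0, 0.996], [0.001, -1.0, -0.0]]
force: [-0.4, 0.1, 0.2]
opening: 0.722
```

>>> arm_command(translation=[[-0.1, -0.5, 0.15], [-0.3, -0.6, 0.5], [-0.52, -0.6, 0.92]], rotation=[[0, 0, 0], [0, 0, 0], [0, 0, 0]], grip=[-1, -1, -1])

```text
time_s: 8.6
position: [0.5066, -0.0965, 0.178]
tcp_rot: [[0.996, 0.006, 0.088], [-0.088, -0.003, 0.996], [0.006, -1.0, -0.002]]
force: [-0.5, 0.4, -0.3]
opening: 0.913
```

>>> arm_command(translation=[[-0.26, 0, 0.46], [-0.52, 0, 0.92], [-0.52, 0, 0.92]], rotation=[[0, 0, 0], [0, 0, 0], [0, 0, 0]], grip=[-1, -1, -1])

```text
time_s: 8.9
position: [0.4653, -0.0144, 0.1755]
tcp_rot: [[0.997, -0.006, 0.082], [-0.082, 0.003, 0.997], [-0.006, -1.0, 0.002]]
force: [-0.3, -0.5, 0.1]
opening: 0.993
```

>>> arm_command(translation=[[-0.26, 0, 0.46], [-0.52, 0, 0.92], [-0.52, 0, 0.92]], rotation=[[0, 0, 0], [0, 0, 0], [0, 0, 0]], grip=[-1, -1, -1])

```text
time_s: 9.2
position: [0.4313, 0.0611, 0.1755]
tcp_rot: [[0.997, -0.005, 0.082], [-0.082, 0.001, 0.997], [-0.005, -1.0, 0.001]]
force: [-1.1, 0.1, -1.1]
opening: 1.001
```

>>> arm_command(translation=[[-0.26, 0, 0.46], [-0.52, 0, 0.92], [-0.52, 0, 0.92]], rotation=[[0, 0, 0], [0, 0, 0], [0, 0, 0]], grip=[-1, -1, -1])

```text
time_s: 9.5
position: [0.3974, 0.1373, 0.1757]
tcp_rot: [[0.997, -0.003, 0.082], [-0.082, 0.001, 0.997], [-0.003, -1.0, 0.0]]
force: [0.2, -0.8, -0.5]
opening: 0.999
```

>>> arm_command(translation=[[-0.26, 0, 0.46], [-0.52, 0, 0.92], [-0.52, 0, 0.92]], rotation=[[0, 0, 0], [0, 0, 0], [0, 0, 0]], grip=[-1, -1, -1])

```text
time_s: 9.8
position: [0.3637, 0.214, 0.1758]
tcp_rot: [[0.997, -0.0, 0.081], [-0.081, 0.001, 0.997], [-0.0, -1.0, 0.0]]
force: [-0.3, -0.3, -0.2]
opening: 1.0
```

>>> arm_command(translation=[[-0.26, 0, 0.46], [-0.52, 0, 0.92], [-0.52, 0, 0.92], [-0.52, 0, 0.92], [-0.52, 0, 0.92]], rotation=[[0, 0, 0], [0, 0, 0], [0, 0, 0], [0, 0, 0], [0, 0, 0]], grip=[-1, -1, -1, -1, -1])

```text
time_s: 10.3
position: [0.331, 0.2877, 0.1757]
tcp_rot: [[0.996, 0.001, 0.088], [-0.088, -0.0, 0.996], [0.001, -1.0, -0.0]]
force: [-0.6, -0.6, 0.5]
opening: 1.001
```

>>> arm_command(translation=[[-0.02, 0.4, 0.03], [-0.02, 0.8, 0.03], [-0.02, 1, 0.03], [-0.02, 1, 0.03]], rotation=[[0, 0, 0], [0, 0, 0], [0, 0, 0], [0, 0, 0]], grip=[-1, -1, -1, -1])

```text
time_s: 10.7
position: [0.3283, 0.2894, 0.094]
tcp_rot: [[0.996, -0.004, 0.089], [-0.089, -0.002, 0.996], [-0.004, -1.0, -0.003]]
force: [-0.3, -0.3, 0.3]
opening: 0.999
```

>>> arm_command(translation=[[0, 0.3, 0], [0, 0.6, 0], [0, 0.78, 0], [0, 0.78, 0], [0, 0.78, 0]], rotation=[[0, 0, 0], [0, 0, 0], [0, 0, 0], [0, 0, 0], [0, 0, 0]], grip=[-1, -1, -1, -1, -1])

```text
time_s: 11.2
position: [0.3293, 0.291, 0.034]
tcp_rot: [[0.996, 0.001, 0.088], [-0.088, 0.0, 0.996], [0.001, -1.0, 0.0]]
force: [-0.2, 0.3, 0.9]
opening: 0.999
```

>>> arm_command(translation=[[0, 0, 0], [0, 0, 0], [0, 0, 0], [0, 0, 0], [0, 0, 0]], rotation=[[0, 0, 0], [0, 0, 0], [0, 0, 0], [0, 0, 0], [0, 0, 0]], grip=[1, 1, 1, 1, 1])

```text
time_s: 11.7
position: [0.3283, 0.2915, 0.0336]
tcp_rot: [[0.996, 0.0, 0.086], [-0.086, 0.0, 0.996], [0.0, -1.0, 0.0]]
force: [0.4, 0.4, 1.0]
opening: 0.629
```

>>> arm_command(translation=[[0, 0, 0], [0, 0, 0], [0, 0, 0], [0, 0, 0], [0, 0, 0]], rotation=[[0, 0, 0], [0, 0, 0], [0, 0, 0], [0, 0, 0], [0, 0, 0]], grip=[1, 1, 1, 1, 1])

```text
time_s: 12.2
position: [0.3282, 0.2914, 0.0334]
tcp_rot: [[0.996, 0.0, 0.086], [-0.086, 0.0, 0.996], [0.0, -1.0, 0.0]]
force: [-0.5, 0.8, 3.0]
opening: 0.538
```

>>> arm_command(translation=[[0, -0.3, 0], [0, -0.65, 0], [0, -1, 0], [0, -1, 0]], rotation=[[0, 0, 0], [0, 0, 0], [0, 0, 0], [0, 0, 0]], grip=[1, 1, 1, 1])

```text
time_s: 12.6
position: [0.3297, 0.2922, 0.1157]
tcp_rot: [[0.996, 0.005, 0.086], [-0.086, 0.003, 0.996], [0.005, -1.0, 0.003]]
force: [-0.1, 0.2, -1.0]
opening: 0.541
```

>>> arm_command(translation=[[0.17, -0.3, -0.3], [0.35, -0.5, -0.6], [0.52, -0.5, -0.9]], rotation=[[0, 0, 0], [0, 0, 0], [0, 0, 0]], grip=[1, 1, 1])

```text
time_s: 12.9
position: [0.3645, 0.2156, 0.1541]
tcp_rot: [[0.996, 0.003, 0.085], [-0.085, 0.001, 0.996], [0.003, -1.0, 0.001]]
force: [-0.6, 0.3, -0.7]
opening: 0.541
```

>>> arm_command(translation=[[0.17, 0, -0.3], [0.35, 0, -0.6], [0.52, 0, -0.9]], rotation=[[0, 0, 0], [0, 0, 0], [0, 0, 0]], grip=[1, 1, 1])

```text
time_s: 13.2
position: [0.3986, 0.1396, 0.1524]
tcp_rot: [[0.996, -0.002, 0.086], [-0.086, -0.0, 0.996], [-0.002, -1.0, -0.0]]
force: [0.7, 0.3, -0.2]
opening: 0.539
```

>>> arm_command(translation=[[0.17, 0, -0.3], [0.35, 0, -0.6], [0.52, 0, -0.9]], rotation=[[0, 0, 0], [0, 0, 0], [0, 0, 0]], grip=[1, 1, 1])

```text
time_s: 13.5
position: [0.4338, 0.0642, 0.1522]
tcp_rot: [[0.996, -0.002, 0.087], [-0.087, 0.0, 0.996], [-0.002, -1.0, 0.0]]
force: [1.1, -0.1, -0.7]
opening: 0.54
```

>>> arm_command(translation=[[0.17, 0, -0.3], [0.35, 0, -0.6], [0.52, 0, -0.9]], rotation=[[0, 0, 0], [0, 0, 0], [0, 0, 0]], grip=[1, 1, 1])

```text
time_s: 13.8
position: [0.4689, -0.011, 0.1521]
tcp_rot: [[0.996, -0.002, 0.087], [-0.087, 0.001, 0.996], [-0.002, -1.0, 0.0]]
force: [1.1, -0.1, -0.7]
opening: 0.541
```

>>> arm_command(translation=[[0.17, 0, -0.3], [0.35, 0, -0.6], [0.52, 0, -0.9]], rotation=[[0, 0, 0], [0, 0, 0], [0, 0, 0]], grip=[1, 1, 1])

```text
time_s: 14.1
position: [0.5041, -0.0862, 0.1518]
tcp_rot: [[0.996, -0.002, 0.087], [-0.087, 0.001, 0.996], [-0.002, -1.0, 0.001]]
force: [0.7, -0.1, -1.3]
opening: 0.537
```

>>> arm_command(translation=[[0.17, 0, -0.3], [0.35, 0, -0.6], [0.52, 0, -0.9]], rotation=[[0, 0, 0], [0, 0, 0], [0, 0, 0]], grip=[1, 1, 1])

```text
time_s: 14.4
position: [0.5393, -0.1614, 0.1516]
tcp_rot: [[0.996, -0.002, 0.087], [-0.087, 0.001, 0.996], [-0.002, -1.0, 0.001]]
force: [-0.2, -0.0, -0.3]
opening: 0.541
```

>>> arm_command(translation=[[0.17, 0, -0.3], [0.35, 0, -0.6], [0.52, 0, -0.9], [0.52, 0, -0.9], [0.52, 0, -0.9]], rotation=[[0, 0, 0], [0, 0, 0], [0, 0, 0], [0, 0, 0], [0, 0, 0]], grip=[1, 1, 1, 1, 1])

```text
time_s: 14.9
position: [0.5739, -0.2357, 0.1515]
tcp_rot: [[0.996, -0.003, 0.087], [-0.087, 0.002, 0.996], [-0.003, -1.0, 0.002]]
force: [-0.2, 0.5, -0.7]
opening: 0.538
```

```bash
python3 - <<'E'
from h import *
c=cap("side","s3.png");a=c["image"].copy()
s=bot.read_state();p=np.array(s["position"])
q=w2px(c,[[p[0],p[1],p[2]-.033],[.5436,-.1735,.004],[.5436,-.1735,.067],[.5761,-.2355,.004]]);print(q)
S=5;x0,y0=270,140;b=cv2.resize(a[y0:y0+110,x0:x0+150],None,fx=S,fy=S,interpolation=2)
for u,v in q: cv2.drawMarker(b,(int((u-x0+.5)*S),int((v-y0+.5)*S)),(255,0,255),0,16,1)
cv2.imwrite("pics/s3c.png",b)
E
```

```text
[[373.34453269 187.56401738]
 [343.25122725 223.7949064 ]
 [345.02072694 203.55246229]
 [369.21706809 225.1844448 ]]
```

View pics/s3c.png

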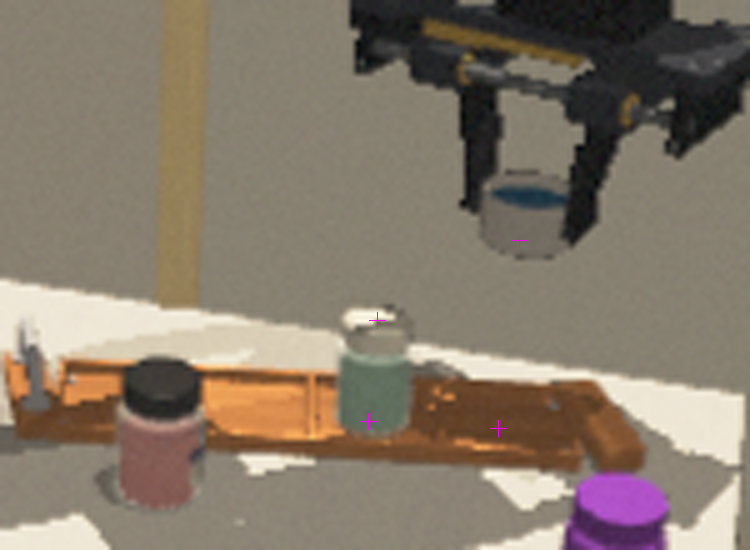

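The short jar stands upright in bay 3, centred at x≈374 between the dividers at 312 and 435. The tin is held level at (525,210) above bay 4, so I'll lower it.

>>> arm_command(translation=[[0.03, 0.35, 0], [0.03, 0.7, 0], [0.03, 1, 0], [0.03, 1, 0], [0.03, 1, 0]], rotation=[[0, 0, 0], [0, 0, 0], [0, 0, 0], [0, 0, 0], [0, 0, 0]], grip=[1, 1, 1, 1, 1])

```text
time_s: 15.45
position: [0.5766, -0.2349, 0.073]
tcp_rot: [[0.996, -0.002, 0.085], [-0.085, 0.001, 0.996], [-0.002, -1.0, 0.001]]
force: [0.2, -0.7, -0.6]
opening: 0.541
```

>>> arm_command(translation=[[0, 0.13, 0], [0, 0.26, 0], [0, 0.34, 0], [0, 0.39, 0], [0, 0.39, 0]], rotation=[[0, 0, 0], [0, 0, 0], [0, 0, 0], [0, 0, 0], [0, 0, 0]], grip=[1, 1, 1, 1, 1])

```text
time_s: 15.95
position: [0.5768, -0.2359, 0.0414]
tcp_rot: [[0.996, -0.001, 0.086], [-0.086, 0.001, 0.996], [-0.001, -1.0, 0.001]]
force: [0.2, 0.0, -0.5]
opening: 0.539
```

>>> arm_command(translation=[[0, 0.02, 0], [0, 0.04, 0], [0, 0.04, 0], [0, 0.04, 0], [0, 0.04, 0]], rotation=[[0, 0, 0], [0, 0, 0], [0, 0, 0], [0, 0, 0], [0, 0, 0]], grip=[1, 1, 1, -0.38, -0.38])

```text
time_s: 16.45
position: [0.5774, -0.2362, 0.0392]
tcp_rot: [[0.996, 0.0, 0.086], [-0.086, -0.0, 0.996], [0.001, -1.0, -0.0]]
force: [0.5, -0.8, 0.9]
opening: 0.638
```

>>> arm_command(translation=[[0, 0, 0], [0, 0, 0], [0, -0.3, 0], [0, -0.7, 0], [0, -1, 0]], rotation=[[0, 0, 0], [0, 0, 0], [0, 0, 0], [0, 0, 0], [0, 0, 0]], grip=[-0.38, -0.38, -0.38, -0.38, -0.38])

```text
time_s: 16.95
position: [0.5775, -0.2362, 0.1203]
tcp_rot: [[0.996, 0.001, 0.086], [-0.086, -0.0, 0.996], [0.001, -1.0, -0.0]]
force: [0.5, -0.2, -0.3]
opening: 0.69
```

>>> arm_command(translation=[[-0.1, -0.5, 0.05], [-0.4, -0.9, 0.25], [-0.7, -0.9, 0.47]], rotation=[[0, 0, 0], [0, 0, 0], [0, 0, 0]], grip=[-1, -1, -1])

```text
time_s: 17.25
position: [0.5272, -0.1955, 0.1957]
tcp_rot: [[0.996, 0.01, 0.087], [-0.087, -0.006, 0.996], [0.01, -1.0, -0.005]]
force: [0.4, -0.0, -0.8]
opening: 0.877
```

>>> arm_command(translation=[[-0.35, 0, 0.24], [-0.7, 0, 0.47], [-0.7, 0, 0.47]], rotation=[[0, 0, 0], [0, 0, 0], [0, 0, 0]], grip=[-1, -1, -1])

```text
time_s: 17.55
position: [0.4671, -0.1476, 0.1906]
tcp_rot: [[0.996, -0.006, 0.085], [-0.085, 0.004, 0.996], [-0.007, -1.0, 0.004]]
force: [-0.6, 0.1, 0.3]
opening: 0.995
```

>>> arm_command(translation=[[-0.35, 0, 0.24], [-0.7, 0, 0.47], [-0.7, 0, 0.47], [-0.7, 0, 0.47], [-0.7, 0, 0.47]], rotation=[[0, 0.12, 0], [0, 0.24, 0], [0, 0.36, 0], [0, 0.48, 0], [0, 0.48, 0]], grip=[-1, -1, -1, -1, -1])

```text
time_s: 18.05
position: [0.4202, -0.1096, 0.1913]
tcp_rot: [[0.832, 0.001, 0.555], [-0.555, -0.001, 0.832], [0.002, -1.0, 0.0]]
force: [-0.9, -0.5, -0.9]
opening: 1.002
```

>>> arm_command(translation=[[0, 0, 0], [0, 0, 0], [0, 0, 0], [0, 0, 0], [0, 0, 0]], rotation=[[0, 0.12, 0], [0, 0.24, 0], [0, 0.36, 0], [0, 0.48, 0], [0, 0.48, 0]], grip=[-1, -1, -1, -1, -1])

```text
time_s: 18.55
position: [0.4202, -0.1097, 0.191]
tcp_rot: [[0.463, 0.001, 0.886], [-0.886, -0.0, 0.463], [0.001, -1.0, 0.0]]
force: [-0.1, 0.2, -0.1]
opening: 1.004
```

>>> arm_command(translation=[[-0.02, 0.4, 0], [-0.02, 0.8, 0], [-0.02, 1, 0], [-0.02, 1, 0]], rotation=[[0, 0, 0], [0, 0, 0], [0, 0, 0], [0, 0, 0]], grip=[-1, -1, -1, -1])

```text
time_s: 18.95
position: [0.418, -0.1075, 0.1092]
tcp_rot: [[0.464, -0.004, 0.886], [-0.886, 0.002, 0.464], [-0.004, -1.0, -0.002]]
force: [-0.1, 0.6, 0.7]
opening: 1.001
```

>>> arm_command(translation=[[0, 0.3, 0], [0, 0.6, 0], [0, 0.82, 0], [0, 0.82, 0], [0, 0.82, 0]], rotation=[[0, 0, 0], [0, 0, 0], [0, 0, 0], [0, 0, 0], [0, 0, 0]], grip=[-1, -1, -1, -1, -1])

```text
time_s: 19.45
position: [0.4195, -0.1081, 0.0459]
tcp_rot: [[0.462, 0.001, 0.887], [-0.887, -0.0, 0.462], [0.001, -1.0, 0.0]]
force: [-0.5, -0.2, 0.9]
opening: 0.999
```

>>> arm_command(translation=[[0, 0, 0], [0, 0, 0], [0, 0, 0], [0, 0, 0], [0, 0, 0]], rotation=[[0, 0, 0], [0, 0, 0], [0, 0, 0], [0, 0, 0], [0, 0, 0]], grip=[1, 1, 1, 1, 1])

```text
time_s: 19.95
position: [0.419, -0.1078, 0.0456]
tcp_rot: [[0.461, 0.0, 0.887], [-0.887, -0.0, 0.461], [0.0, -1.0, 0.0]]
force: [-0.4, 0.3, 1.4]
opening: 0.63
```

>>> arm_command(translation=[[0, 0, 0], [0, 0, 0], [0, 0, 0], [0, 0, 0], [0, 0, 0]], rotation=[[0, 0, 0], [0, 0, 0], [0, 0, 0], [0, 0, 0], [0, 0, 0]], grip=[1, 1, 1, 1, 1])

```text
time_s: 20.45
position: [0.4189, -0.1078, 0.0454]
tcp_rot: [[0.461, 0.0, 0.887], [-0.887, -0.0, 0.461], [0.0, -1.0, 0.0]]
force: [0.2, 0.2, 2.4]
opening: 0.513
```

>>> arm_command(translation=[[0, -0.3, 0], [0, -0.65, 0], [0, -1, 0], [0, -1, 0]], rotation=[[0, 0, 0], [0, 0, 0], [0, 0, 0], [0, 0, 0]], grip=[1, 1, 1, 1])

```text
time_s: 20.85
position: [0.4203, -0.1085, 0.1276]
tcp_rot: [[0.461, 0.005, 0.887], [-0.887, -0.003, 0.461], [0.005, -1.0, 0.003]]
force: [0.1, -0.4, -1.1]
opening: 0.509
```

>>> arm_command(translation=[[0.15, -0.1, 0.25], [0.3, -0.1, 0.5], [0.45, -0.1, 0.8], [0.57, -0.1, 1], [0.57, -0.1, 1]], rotation=[[0, 0, 0], [0, 0, 0], [0, 0, 0], [0, 0, 0], [0, 0, 0]], grip=[1, 1, 1, 1, 1])

```text
time_s: 21.35
position: [0.5133, -0.1119, 0.1323]
tcp_rot: [[0.462, 0.002, 0.887], [-0.887, -0.001, 0.462], [0.002, -1.0, 0.001]]
force: [0.2, -0.7, -0.4]
opening: 0.513
```

```bash
python3 - <<'E'
from h import *
c=cap("side","s4.png");a=c["image"].copy()
s=bot.read_state();p=np.array(s["position"]);print(p)
q=w2px(c,[[p[0],p[1],p[2]-.0455],[.5112,-.1114,.004],[.5761,-.2355,.004]]);print(q)
S=5;x0,y0=260,130;b=cv2.resize(a[y0:y0+110,x0:x0+150],None,fx=S,fy=S,interpolation=2)
for u,v in q: cv2.drawMarker(b,(int((u-x0+.5)*S),int((v-y0+.5)*S)),(255,0,255),0,16,1)
cv2.imwrite("pics/s4c.png",b)
E
```

```text
[ 0.51088124 -0.1112411   0.13204902]
[[318.81619224 195.77956232]
 [317.58869389 222.39628668]
 [369.21706809 225.1844448 ]]
```

View pics/s4c.png

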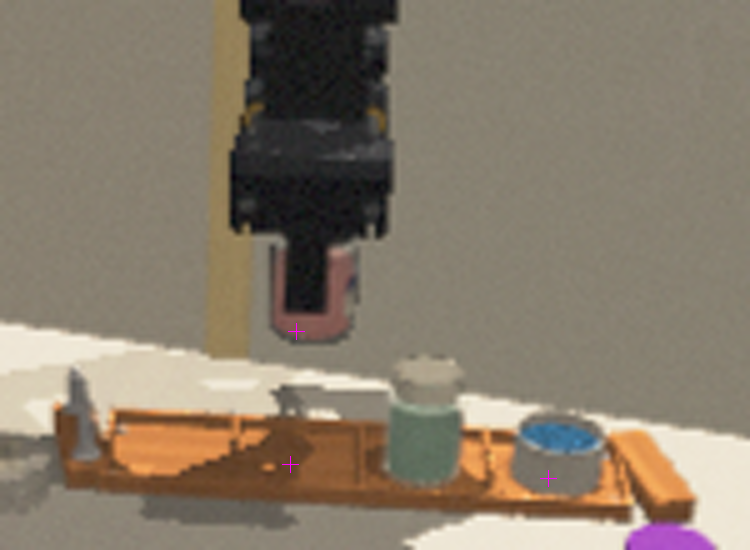

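The tin sits flat in bay 4 at (558,455) and the short jar in bay 3 at (425,430). The pink jar is about 4 mm off toward bay 3 in the hand, so I'll shift by −3 mm and lower it.

>>> arm_command(translation=[[-0.04, 0.3, 0], [-0.04, 0.6, 0], [-0.04, 0.85, 0], [-0.04, 0.98, 0], [-0.04, 0.98, 0]], rotation=[[0, 0, 0], [0, 0, 0], [0, 0, 0], [0, 0, 0], [0, 0, 0]], grip=[1, 1, 1, 1, 1])

```text
time_s: 21.9
position: [0.5071, -0.1078, 0.0533]
tcp_rot: [[0.461, -0.005, 0.888], [-0.888, 0.002, 0.461], [-0.004, -1.0, -0.003]]
force: [0.7, 0.6, 0.0]
opening: 0.513
```

>>> arm_command(translation=[[0, 0, 0], [0, 0, 0], [0, 0.02, 0], [0, 0.02, 0], [0, 0.02, 0]], rotation=[[0, 0, 0], [0, 0, 0], [0, 0, 0], [0, 0, 0], [0, 0, 0]], grip=[1, 1, 1, 1, 1])

```text
time_s: 22.4
position: [0.5096, -0.1086, 0.0537]
tcp_rot: [[0.461, 0.001, 0.887], [-0.887, -0.0, 0.461], [0.001, -1.0, 0.0]]
force: [-0.2, -0.1, -0.7]
opening: 0.514
```

>>> arm_command(translation=[[0, 0.02, 0], [0, 0.04, 0], [0, 0.04, 0], [0, 0.04, 0], [0, 0.04, 0]], rotation=[[0, 0, 0], [0, 0, 0], [0, 0, 0], [0, 0, 0], [0, 0, 0]], grip=[1, 1, 1, -0.45, -0.45])

```text
time_s: 22.9
position: [0.5095, -0.1086, 0.0502]
tcp_rot: [[0.461, 0.0, 0.887], [-0.887, -0.0, 0.461], [0.0, -1.0, 0.0]]
force: [-0.5, 0.2, -1.5]
opening: 0.617
```

>>> arm_command(translation=[[0, 0, 0], [0, 0, 0], [0, -0.3, 0], [0, -0.7, 0], [0, -1, 0]], rotation=[[0, 0, 0], [0, 0, 0], [0, 0, 0], [0, 0, 0], [0, 0, 0]], grip=[-0.45, -0.45, -0.45, -0.45, -0.45])

```text
time_s: 23.4
position: [0.5096, -0.1086, 0.1314]
tcp_rot: [[0.461, 0.0, 0.887], [-0.887, -0.0, 0.461], [0.0, -1.0, 0.0]]
force: [0.1, 0.4, -0.4]
opening: 0.728
```

>>> arm_command(translation=[[-0.3, -0.5, 0], [-0.65, -0.8, 0.04], [-1, -0.8, 0.08]], rotation=[[0, 0, 0], [0, 0, 0], [0, 0, 0]], grip=[-1, -1, -1])

```text
time_s: 23.7
position: [0.4801, -0.0347, 0.1975]
tcp_rot: [[0.46, 0.008, 0.888], [-0.888, -0.002, 0.46], [0.006, -1.0, 0.006]]
force: [0.5, 0.0, 0.2]
opening: 0.914
```

>>> arm_command(translation=[[-0.5, 0, 0.04], [-1, 0, 0.08], [-1, 0, 0.08]], rotation=[[0, 0, 0], [0, 0, 0], [0, 0, 0]], grip=[-1, -1, -1])

```text
time_s: 24.0
position: [0.443, 0.043, 0.194]
tcp_rot: [[0.465, -0.005, 0.885], [-0.885, 0.002, 0.465], [-0.004, -1.0, -0.003]]
force: [-0.3, -0.7, -0.3]
opening: 0.995
```

>>> arm_command(translation=[[-0.5, 0, 0.04], [-1, 0, 0.08], [-1, 0, 0.08], [-1, 0, 0.08], [-1, 0, 0.08]], rotation=[[0, 0, 0], [0, 0, 0], [0, 0, 0], [0, 0, 0], [0, 0, 0]], grip=[-1, -1, -1, -1, -1])

```text
time_s: 24.5
position: [0.4171, 0.1124, 0.1943]
tcp_rot: [[0.46, 0.002, 0.888], [-0.888, -0.0, 0.46], [0.001, -1.0, 0.001]]
force: [0.2, -0.0, -0.4]
opening: 0.998
```

>>> arm_command(translation=[[-0.06, 0.4, 0], [-0.06, 0.8, 0], [-0.06, 1, 0], [-0.06, 1, 0]], rotation=[[0, 0, 0], [0, 0, 0], [0, 0, 0], [0, 0, 0]], grip=[-1, -1, -1, -1])

```text
time_s: 24.9
position: [0.4133, 0.1162, 0.1123]
tcp_rot: [[0.459, -0.004, 0.888], [-0.888, -0.0, 0.459], [-0.002, -1.0, -0.004]]
force: [0.1, 1.2, 0.7]
opening: 1.003
```

>>> arm_command(translation=[[0, 0.3, 0], [0, 0.6, 0], [0, 0.82, 0], [0, 0.82, 0], [0, 0.82, 0]], rotation=[[0, 0, 0], [0, 0, 0], [0, 0, 0], [0, 0, 0], [0, 0, 0]], grip=[-1, -1, -1, -1, -1])

```text
time_s: 25.4
position: [0.4146, 0.117, 0.0491]
tcp_rot: [[0.46, 0.001, 0.888], [-0.888, -0.0, 0.46], [0.001, -1.0, 0.001]]
force: [-1.0, 0.4, -0.4]
opening: 0.998
```

>>> arm_command(translation=[[0, 0, 0], [0, 0, 0], [0, 0, 0], [0, 0, 0], [0, 0, 0]], rotation=[[0, 0, 0], [0, 0, 0], [0, 0, 0], [0, 0, 0], [0, 0, 0]], grip=[1, 1, 1, 1, 1])

```text
time_s: 25.9
position: [0.4137, 0.1176, 0.0488]
tcp_rot: [[0.461, 0.001, 0.887], [-0.887, -0.0, 0.461], [0.0, -1.0, 0.0]]
force: [1.1, 0.0, -0.1]
opening: 0.633
```

>>> arm_command(translation=[[0, 0, 0], [0, 0, 0], [0, 0, 0], [0, 0, 0], [0, 0, 0]], rotation=[[0, 0, 0], [0, 0, 0], [0, 0, 0], [0, 0, 0], [0, 0, 0]], grip=[1, 1, 1, 1, 1])

```text
time_s: 26.4
position: [0.4135, 0.1176, 0.0487]
tcp_rot: [[0.461, -0.0, 0.887], [-0.887, 0.0, 0.461], [-0.0, -1.0, -0.0]]
force: [0.1, 0.0, 5.2]
opening: 0.561
```

>>> arm_command(translation=[[0, -0.3, 0], [0, -0.65, 0], [0, -1, 0], [0, -1, 0]], rotation=[[0, 0, 0], [0, 0, 0], [0, 0, 0], [0, 0, 0]], grip=[1, 1, 1, 1])

```text
time_s: 26.8
position: [0.4155, 0.1177, 0.1307]
tcp_rot: [[0.461, 0.006, 0.887], [-0.887, 0.0, 0.461], [0.003, -1.0, 0.006]]
force: [0.9, -0.3, -1.3]
opening: 0.561
```

>>> arm_command(translation=[[0.25, -0.25, -0.03], [0.5, -0.25, -0.06], [0.74, -0.25, -0.08]], rotation=[[0, 0, 0], [0, 0, 0], [0, 0, 0]], grip=[1, 1, 1])

```text
time_s: 27.1
position: [0.4352, 0.0615, 0.148]
tcp_rot: [[0.461, -0.0, 0.887], [-0.887, 0.0, 0.461], [-0.0, -1.0, -0.0]]
force: [0.6, -0.6, -1.9]
opening: 0.565
```

>>> arm_command(translation=[[0.25, 0, -0.03], [0.5, 0, -0.06], [0.74, 0, -0.08]], rotation=[[0, 0, 0], [0, 0, 0], [0, 0, 0]], grip=[1, 1, 1])

```text
time_s: 27.4
position: [0.4563, 0.0059, 0.1472]
tcp_rot: [[0.461, -0.002, 0.888], [-0.888, 0.001, 0.461], [-0.002, -1.0, -0.002]]
force: [0.3, -0.1, -0.8]
opening: 0.562
```

>>> arm_command(translation=[[0.25, 0, -0.03], [0.5, 0, -0.06], [0.74, 0, -0.08], [0.74, 0, -0.08], [0.74, 0, -0.08]], rotation=[[0, 0, 0], [0, 0, 0], [0, 0, 0], [0, 0, 0], [0, 0, 0]], grip=[1, 1, 1, 1, 1])

```text
time_s: 27.9
position: [0.4775, -0.0486, 0.1474]
tcp_rot: [[0.46, -0.003, 0.888], [-0.888, 0.001, 0.46], [-0.002, -1.0, -0.002]]
force: [-0.7, -0.1, -1.0]
opening: 0.563
```

```bash
python3 - <<'E'
from h import *
c=cap("side","s5.png");a=c["image"].copy()
s=bot.read_state();p=np.array(s["position"]);print(p,s["opening"])
q=w2px(c,[[p[0],p[1],p[2]-.0485],[.4788,-.0494,.004],[.5112,-.1114,.004]]);print(q)
S=5;x0,y0=240,130;b=cv2.resize(a[y0:y0+110,x0:x0+150],None,fx=S,fy=S,interpolation=2)
for u,v in q: cv2.drawMarker(b,(int((u-x0+.5)*S),int((v-y0+.5)*S)),(255,0,255),0,16,1)
cv2.imwrite("pics/s5c.png",b)
E
```

```text
[ 0.47712033 -0.04806328  0.14754157] 0.5609870645139967
[[291.93030359 190.41395933]
 [292.27406354 221.02524744]
 [317.58869389 222.39628668]]
```

View pics/s5c.png

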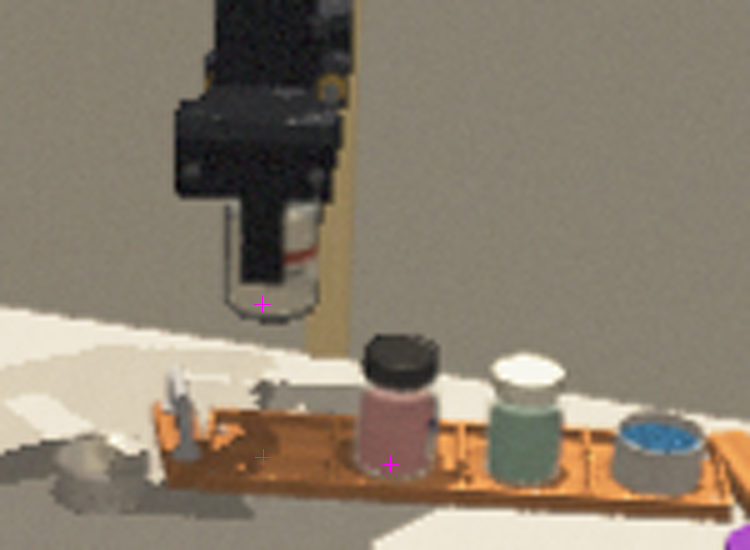

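The middle jar stands upright in bay 2 (395,410). The tall jar hangs right over bay 1, with the same small camera offset as before. I'll lower it.

>>> arm_command(translation=[[0, 0.3, 0], [0, 0.6, 0], [0, 0.85, 0], [0, 1, 0], [0, 1, 0]], rotation=[[0, 0, 0], [0, 0, 0], [0, 0, 0], [0, 0, 0], [0, 0, 0]], grip=[1, 1, 1, 1, 1])

```text
time_s: 28.45
position: [0.477, -0.0478, 0.0671]
tcp_rot: [[0.462, -0.004, 0.887], [-0.887, 0.001, 0.462], [-0.003, -1.0, -0.003]]
force: [-0.4, 0.4, -1.8]
opening: 0.558
```

>>> arm_command(translation=[[0, 0.05, 0], [0, 0.1, 0], [0, 0.14, 0], [0, 0.14, 0], [0, 0.14, 0]], rotation=[[0, 0, 0], [0, 0, 0], [0, 0, 0], [0, 0, 0], [0, 0, 0]], grip=[1, 1, 1, 1, 1])

```text
time_s: 28.95
position: [0.4786, -0.049, 0.0576]
tcp_rot: [[0.461, 0.0, 0.887], [-0.887, -0.0, 0.461], [0.0, -1.0, 0.0]]
force: [-0.1, 0.3, -2.2]
opening: 0.557
```

>>> arm_command(translation=[[0, 0.03, 0], [0, 0.05, 0], [0, 0.05, 0], [0, 0.05, 0], [0, 0.05, 0]], rotation=[[0, 0, 0], [0, 0, 0], [0, 0, 0], [0, 0, 0], [0, 0, 0]], grip=[1, 1, 1, -0.5, -0.5])

```text
time_s: 29.45
position: [0.4786, -0.049, 0.0535]
tcp_rot: [[0.461, 0.0, 0.887], [-0.887, -0.0, 0.461], [0.0, -1.0, 0.0]]
force: [-0.2, 0.6, -0.3]
opening: 0.666
```

>>> arm_command(translation=[[0, 0, 0], [0, 0, 0], [0, -0.3, 0], [0, -0.7, 0], [0, -1, 0]], rotation=[[0, 0, 0], [0, 0, 0], [0, 0, 0], [0, 0, 0], [0, 0, 0]], grip=[-0.5, -0.5, -0.5, -0.5, -0.5])

```text
time_s: 29.95
position: [0.4785, -0.0489, 0.1346]
tcp_rot: [[0.461, 0.0, 0.887], [-0.887, -0.0, 0.461], [0.0, -1.0, 0.0]]
force: [0.7, 0.6, -1.2]
opening: 0.752
```

>>> arm_command(translation=[[0, -0.5, 0], [-0.5, -1, -0.4], [-1, -1, -0.8], [-1, -1, -0.8]], rotation=[[0, 0, 0], [0, 0, 0], [0, 0, 0], [0, 0, 0]], grip=[-0.5, -0.5, -0.5, -0.5])

```text
time_s: 30.35
position: [0.379, -0.005, 0.2139]
tcp_rot: [[0.462, -0.005, 0.887], [-0.887, 0.002, 0.462], [-0.004, -1.0, -0.003]]
force: [0.6, -0.0, 0.1]
opening: 0.745
```

>>> arm_command(translation=[[-0.5, 0, 0], [-1, 0, 0], [-1, 0, 0]], rotation=[[0, 0, 0], [0, 0, 0], [0, 0, 0]], grip=[-0.5, -0.5, -0.5])

```text
time_s: 30.65
position: [0.3437, 0.0664, 0.213]
tcp_rot: [[0.465, -0.005, 0.885], [-0.885, 0.001, 0.465], [-0.003, -1.0, -0.003]]
force: [0.1, -1.1, 0.3]
opening: 0.75
```

>>> arm_command(translation=[[-0.5, 0, 0], [-1, 0, 0], [-1, 0, 0], [-1, 0, 0]], rotation=[[0, 0, 0], [0, 0, 0], [0, 0, 0], [0, 0, 0]], grip=[-0.5, -0.5, -0.5, -0.5])

```text
time_s: 31.05
position: [0.3115, 0.1349, 0.2134]
tcp_rot: [[0.464, 0.001, 0.886], [-0.886, -0.0, 0.464], [0.001, -1.0, 0.001]]
force: [0.4, -0.4, 0.9]
opening: 0.748
```

```bash
python3 - <<'E'
from h import *
t=np.array([.5274,-.1424]);yy=np.array([.463,-.886]);xx=np.array([.886,.463])
c=cap("side","s6.png");T=cap("top","t6.png")
S=5;b=cv2.resize(c["image"][180:250,250:400],(750,350),interpolation=2)
d=cv2.resize(T["image"][138:246,262:412],(750,540),interpolation=2)[:,:]
d=cv2.resize(T["image"][158:246,268:412],(400,244),interpolation=2)
g=cv2.resize(T["image"],None,fx=4,fy=4,interpolation=cv2.INTER_CUBIC);h=cv2.cvtColor(g,cv2.COLOR_BGR2GRAY)
for nm,k,z,dd in(("tall",-105,.084,.044),("mid",-35,.075,.042),("short",35,.067,.038),("tin",105,.032,.048)):
    w=t+yy*k/1e3;u,v=w2px(T,[[*w,z]])[0]
    R=np.linalg.norm(w2px(T,[[.4,.1,z]])-w2px(T,[[.4,.2,z]]))/.1*4*dd/2
    x0,y0=int(4*u)-60,int(4*v)-60
    q=cv2.HoughCircles(h[y0:y0+120,x0:x0+120],cv2.HOUGH_GRADIENT,1,40,param1=80,param2=8,minRadius=int(R*.8),maxRadius=int(R*1.2))
    if q is None: print(nm,"none");continue
    q=q[0][0];p=px2w(T,(q[0]+x0+.5)/4-.5,(q[1]+y0+.5)/4-.5,z)[:2];print(nm,"err along,across mm",((p-w)@yy*1e3).round(1),((p-w)@xx*1e3).round(1))
    cv2.circle(g,(int(q[0]+x0),int(q[1]+y0)),int(q[2]),(0,255,0),1)
d=g[138*4:138*4+240*2-180,262*4:262*4+600]
d=cv2.copyMakeBorder(cv2.resize(g[552:900,1048:1648],(431,250)),0,0,0,319,0)
cv2.imwrite("pics/fin.png",np.vstack([b,d]))
E
```

```text
tall err along,across mm 0.0 -1.5
mid err along,across mm -0.4 -0.8
short err along,across mm -3.6 -0.4
tin err along,across mm -1.5 0.4
```

View pics/fin.png

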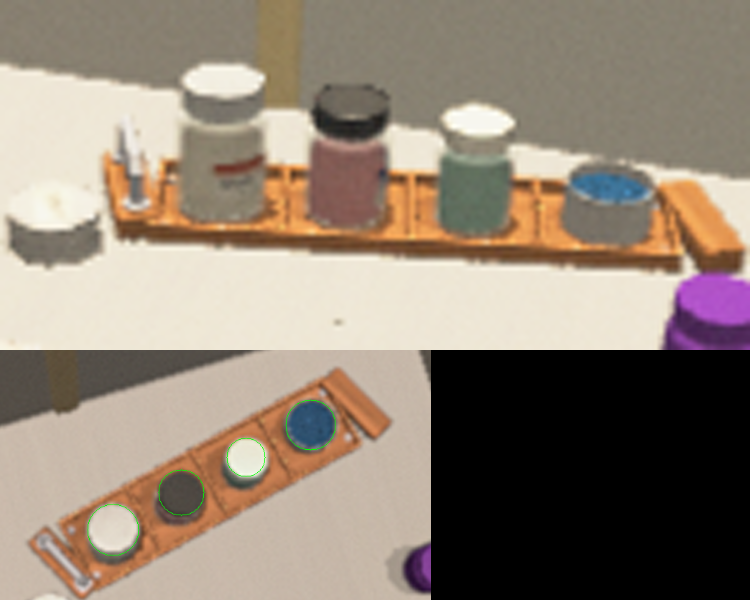

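All four stand upright in their bays, in order from the handle: tall jar (220,150), middle jar (348,165), short jar (475,180), open tin (608,205). The arm is clear, so I'll hand in.

```bash
python3 -c "
from rig import bot
print(bot.hand_in(), bot.read_state()['time_s'])"
```

```text
the job is handed in; nothing more can be done
the job is handed in; nothing more can be done
```

The job is handed in: from the steel handle, the bays hold the tall, middle and short jar, then the open tin, all upright and let go. It took about 31 s of the 102 s allowed; `hand_in` gave no verdict.

- **Position:** the last top picture puts each item within about 4 mm of its bay centre (allowed 15 mm); the short jar is furthest off. The last side picture shows all four upright.
- **Disagreements:** the side camera read about 3–5 mm to the right of the top camera's positions throughout, which I took as calibration error. Both end blocks look about 12° turned against the tray, though the handle measured about 158 mm from the tray's centre against the stated 155 mm.
- **Wall:** it runs about 12° off the tray's axis and stands only about 87–103 mm from the two far bays. I placed the short jar and the tin there with the jaws closing nearer the tray's length than its x, fingertips above the tray walls.
- **Not checked:** I did not measure the lidded tins after the moves. No move was planned to touch them, and the forces I read stayed small (5 N at most).

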